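# Free the bayonet cover of the dust filter and lay it in the tray

## Robot

A 6-joint arm with a two-finger parallel gripper is mounted at the origin on the work surface; the furniture and walls round the work are solid. World frame = base frame: x ahead of the robot, y to its left, z up, the work surface at z = 0. Lengths are in m, angles in rad, forces in N, time in s.
With the tool pointing down it reaches from about 0.275 to 0.775 m from the base axis. Payload 14.6 kg.
Tool frame: the origin (TCP) lies between the finger pads; the fingertips stand 25 mm ahead of it and the grasp point (between the pads) lies 6 mm ahead of it; z points along the fingers, y is the line along which they close (so a half turn about z gives the same grasp; the last joint's range is limited). The gripper opens to 85 mm and grips with 20 to 120 N. Pads are 22 mm wide; open, the fingers measure 114 mm over their backs; the gripper's body (76 mm by 85 mm) begins 54 mm behind the grasp point. The pads swing forward as they close: fully open they stand 13 mm farther back than shut.
Start: joints at [1.039, 0.263, -0.048, 1.259, 0, 1.415], TCP at [0.193, 0.488, 0.256] pointing down, gripper open.
Joint ranges: [-2.65, 2.65], [-0.89, 1.7], [-1.18, 1.37], [-2.13, 2.11], [-1.35, 1.29], [-3.14, 3.14]. Speed limits (rad/s): [1.89, 1.89, 2.57, 2.79, 3.14, 3.14].

## Interface

Orientations are given as [roll, pitch, yaw] about the fixed x, y, z axes, in that order (R = Rz(yaw) Ry(pitch) Rx(roll)).
In Python, from cell import r gives the robot as it stands. Calls block until the motion is done:
- r.move_ptp(position, orientation): joint-space move of the TCP to a pose.
- r.move_l(position, vel=0.15, rot=None, until_force=None): straight line of the TCP; rot=None keeps the orientation; vel is the mean speed in m/s. With until_force (N) it stops when the force on the tool has changed by that much, and returns True; else False.
- r.move_joints(angles): joint-space move.
- r.move_gripper(opening, grasp_force=None): finger opening in m; grasp_force is the grip in N (None keeps the last); returns when the fingers have stopped.
- r.hold(seconds).
- r.solve_ik(position, orientation): joint angles nearest the present ones, or None.
- r.capture(name): name is "scene" or "top" or "wrist"; returns a dict with "frame" (480x640x3 uint8, blue, green, red), "camera_matrix" (3x3 intrinsics, pixels), "dist_coeffs" ([k1, k2, p1, p2, k3] as OpenCV has them; the pictures are not rectified), "world_from_camera" (4x4, takes a point from camera to world coordinates). Camera axes: x right, y down, z forward; pixel columns grow to the right and rows downward; lengths in m; the calibration is good to about 2 mm. A picture is of the moment at which its call begins. There is no depth.
A pose or a line that the arm cannot do raises r.Unreachable and nothing moves.
- r.hand_in(): hands the job in; it is judged then, once.
Readings, each from a call of its own:
- r.read_time_s(): time.
- r.read_qpos(): joint angles.
- r.read_qd(): joint speeds.
- r.read_joint_efforts(): joint torques, N m.
- r.read_ee_pos(): TCP position.
- r.read_ee_rot(): TCP orientation.
- r.read_contact_force(): force on the tool from outside, world axes, zero at the start.
- r.read_torque(): the same for the moment, N m.
- r.read_width(): finger opening in m.
- r.read_grasp_force(): force on a finger pad.
Only numpy, scipy, OpenCV 4.12 (cv2) and the standard library are available. Lean on these libraries where they do the work, as an engineer would, in place of code of your own. Each camera call takes 0.05 s, during which the arm holds its last target. There are 200 camera calls.

## Task

The dust extractor's filter is due for a change: take the round bayonet cover off the leaning filter drum by its bar handle, pressing it in against its spring and only then turning it a quarter turn anticlockwise to free its lugs, without forcing it. Then lift it off and lay it gently, flat and handle up, in the shallow white tray, and let go of it. Do not disturb the bottle, the dust blower or the glass dish standing around.

Things in the scene. Friction and masses are not known exactly. Their poses are not given: they have to be found in the camera images.
- cover: Loose aluminium bayonet cover, 180 g, in the drum's mouth. Disc 83 mm diameter, 18 mm thick; two opposite lugs 14 mm wide, 8 mm thick at its underside, 104 mm over the tips; black bar handle 70 mm long, 14 mm thick, 39 mm above the disc. Origin: centre of the underside; x along handle and lugs, z outward (handle top at z = 57 mm). Free once turned 66 to 97 degrees (82 is best); then lift out along z.
- handle (a point): On the handle's centre line, 42 mm above the cover's underside (24 mm above the disc, 15 mm below the handle's top): a good place to grip across the 14 mm thickness. Moves and turns with the cover, same axes.
- collar: Fixed collar, the drum's mouth, 122 mm diameter. Origin: centre of its top face; z out along the drum's axis, leaning 25 degrees from vertical; x along the lugs while locked. Locked, the cover's underside is 13 mm below this face, its lugs up against two 5 mm lips. The turn is anticlockwise from outside (positive about z), stopped at about 100 degrees; clockwise is blocked. Side play about 2 mm.
- tooth (a point): A tooth beside a locked lug, reaching 6.5 mm down from the lip (there is one at each lug; this is the one at the collar's +x side): the cover cannot turn until pressed 8 to 10 mm in along the axis. After 35 degrees of turn the lug is past it: pressing is no longer needed, and a released cover stays there under the lips.
- spring_plate (a joint): Spring plate under the cover, m along the collar's z: 0 with the cover locked, negative as it is pressed in (bottoms at -0.011), +0.005 at most when the cover is free. It pushes the cover outward with about 5 N when locked and 10 N when bottomed.
- filter_unit: Fixed dust filter unit: dark steel foot plate 150 x 140 mm, grey pedestal, grey leaning drum 122 mm diameter, 85 mm deep, black hose stub at the back. Origin: centre of the foot's underside on the bench; the drum's mouth leans to its -x; the collar's top centre is at (-20, 0, 135) mm.
- tray: Shallow white square tray, 160 x 160 mm outside, 150 x 150 mm inside, walls 20 mm high, floor 5 mm thick, 0.9 kg, loose on the bench. Origin: centre of its underside; x and y along its sides.
- amber_bottle: Bystander: amber glass bottle with a white cap, 61 mm diameter, 122 mm tall, upright on the bench. Origin: centre of its underside.
- dust_blower: Bystander: dark red rubber bulb dust blower standing with its white nozzle up, 62 mm diameter, 172 mm tall. Origin: centre of its underside.
- petri_dish: Bystander: flat glass dish, 60 mm diameter, 13 mm high. Origin: centre of its underside.
Not all that is in view belongs to the job. What is shaped like the cover but blue or green is not meant.

How it is judged:
On the way, in this order (a step that is already met when the one before it is completed fails the run):
1. the locked cover is pressed at least 5 mm into the drum (z of cover in the frame of collar below -0.0181 m and distance between cover and collar below 0.03 m), for 0.05 s.
2. the cover, still in the collar, is turned so far that its lugs stand in the gaps (at least 62 degrees) (angle between the x axis of cover and the x axis of collar, either way round above 1.08 rad and z of cover in the frame of collar below -0.001 m and distance between cover and collar below 0.03 m), for 0.05 s.
3. the cover is lifted out of the collar, about 30 mm (z of cover in the frame of collar above 0.02 m).
At the end, for the whole second after the job is handed in: The cover lies still in the tray, handle up and flat (within 4.5 degrees), with its underside on the tray's floor (within 4 mm) and its centre within 45 mm of the tray's centre along each side; the tray stands level (angle between cover's own z axis and vertical below 0.08 rad and z of cover in the frame of tray between 0.002 and 0.009 m and x of cover in the frame of tray between -0.045 and 0.045 m and y of cover in the frame of tray between -0.045 and 0.045 m and angle between tray's own z axis and vertical below 0.05 rad and linear speed of cover below 0.02 m/s and angular speed of cover below 0.1 rad/s); the robot touches nothing.
It fails at once if the cover is forced against the collar (more than 150 N), as when it is turned without pressing or pulled before it is free (contact force between cover and collar above 150 N).
It fails at once if the cover is dropped or banged into the tray (over 0.5 m/s within 15 mm of its floor, as after a fall of more than about 12 mm) (z of cover in the frame of tray below 0.02 m and horizontal distance between cover and tray below 0.1 m and linear speed of cover above 0.5 m/s).
It fails at once if a bystander (amber bottle, dust blower, glass dish) is moved more than 30 mm or tipped over (distance of any of amber_bottle, dust_blower, petri_dish from where it was at the start of the episode above 0.03 m or angle between any of amber_bottle, dust_blower, petri_dish's own z axis and vertical above 0.5 rad).
It also fails if it takes over 42 s, if anything falls off the work surface, if the arm or the gripper's body presses on something with over 40 N, if the wrist force passes 120 N, or if a joint passes its speed limit or range.

## Working session

There is one attempt and no reset: what is moved stays moved. The work goes in short steps, each a Python script; the robot and the scene stay as the last script left them, time stands still between calls to the robot, and variables do not carry over. Pictures are saved under pics/ and viewed, at most 10 in all, crops included, and the job is handed in when it is done.

```bash
mkdir -p pics; ls
python3 - <<'E'
from cell import r
import cv2,numpy as np,pickle
d={}
for n in("scene","top"):
    c=r.capture(n);d[n]=c;cv2.imwrite(f"pics/{n}0.png",c["frame"])
    print(n,c["camera_matrix"],c["dist_coeffs"],np.round(c["world_from_camera"],3))
pickle.dump(d,open("cap0.pkl","wb"))
E
```

```text
pics
scene [[455.49398287   0.         325.92983284]
 [  0.         455.49398287 236.97227244]
 [  0.           0.           1.        ]] [-0.06262472  0.          0.          0.          0.        ] [[ 0.544 -0.606  0.581 -0.136]
 [-0.839 -0.404  0.364 -0.35 ]
 [ 0.014 -0.685 -0.728  0.917]
 [ 0.     0.     0.     1.   ]]
top [[615.02985933   0.         315.44709634]
 [  0.         615.02985933 232.02230828]
 [  0.           0.           1.        ]] [-0.00065661  0.          0.          0.          0.        ] [[-0.017 -0.993  0.115  0.341]
 [-1.     0.016 -0.01   0.061]
 [ 0.008 -0.115 -0.993  1.393]
 [ 0.     0.     0.     1.   ]]
```

View pics/scene0.png

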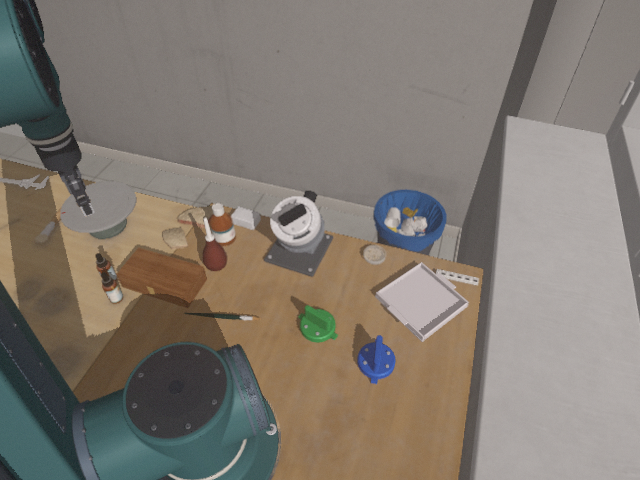

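View pics/top0.png

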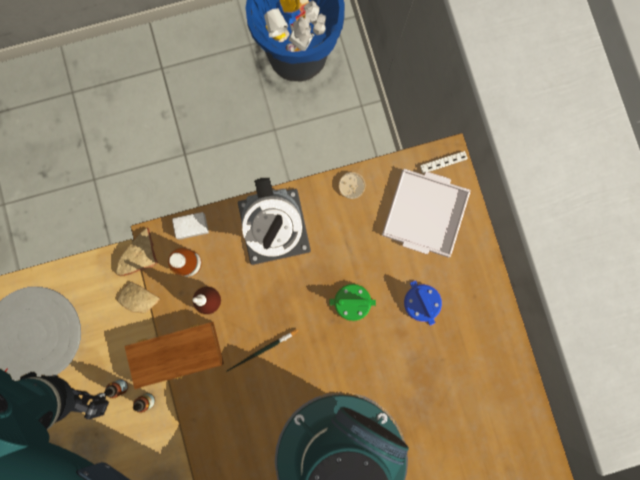

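Both views show the filter unit: top view has the mouth at about (271,225), the handle at (266,232), the hose at (263,187) and foot corners near (243,263)/(309,250). The tray is at (427,212), the dish at (351,184), the bottle at (184,261) and the blower at (206,299). I'll get rough positions first, then look closer with the wrist camera.

```bash
cat > h.py <<'E'
import cv2,numpy as np
from scipy.spatial.transform import Rotation as Rot
def ray(c,px):
    p=cv2.undistortPoints(np.array(px,float).reshape(-1,1,2),c["camera_matrix"],np.array(c["dist_coeffs"],float)).reshape(-1,2)
    T=c["world_from_camera"];d=np.c_[p,np.ones(len(p))]@T[:3,:3].T
    return T[:3,3],d/np.linalg.norm(d,axis=1)[:,None]
def plane(c,px,z):
    o,d=ray(c,px);return o+d*((z-o[2])/d[:,2])[:,None]
def tri(rs):
    A=np.zeros((3,3));b=np.zeros(3)
    for o,d in rs:
        M=np.eye(3)-np.outer(d,d);A+=M;b+=M@o
    p=np.linalg.solve(A,b)
    return p,[np.linalg.norm((np.eye(3)-np.outer(d,d))@(p-o)) for o,d in rs]
E
python3 - <<'E'
from h import *
import pickle
d=pickle.load(open("cap0.pkl","rb"));t,s=d["top"],d["scene"]
def pair(n,a,b): 
    print(n,*[np.round(x,3) for x in tri([(ray(t,a)[0],ray(t,a)[1][0]),(ray(s,b)[0],ray(s,b)[1][0])])])
pair("collar",(271,224),(296,222))
pair("handle",(266,232),(292,215))
print("foot",plane(t,[(243,263),(309,250),(301,188),(240,200)],.008).round(3))
# tray mask
for nm,c,roi in(("top",t,(375,160,480,265)),):
    x0,y0,x1,y1=roi;f=c["frame"][y0:y1,x0:x1];hsv=cv2.cvtColor(f,cv2.COLOR_BGR2HSV)
    m=((hsv[...,1]<60)).astype(np.uint8)
    m=cv2.morphologyEx(m,cv2.MORPH_OPEN,np.ones((13,13)))
    k=max(cv2.findContours(m,0,2)[0],key=cv2.contourArea)
    q=cv2.boxPoints(cv2.minAreaRect(k))+[x0,y0];print(q)
    w=plane(c,q,.02);print("tray rim",w.round(3),w.mean(0).round(3),np.linalg.norm(np.diff(w,axis=0),axis=1))
print("bottle cap,blow,petri",plane(t,[(193,260)],.122),plane(t,[(202,300)],.172),plane(t,[(351,184)],.01))
o=[cv2.resize(c["frame"][y:y+100,x:x+130],None,fx=3,fy=3,interpolation=2) for c,x,y in((t,210,170),(s,235,185))]
cv2.imwrite("pics/crop.png",np.hstack(o))
E
```

```text
collar [0.507 0.141 0.114] [0.001 0.001]
handle [0.489 0.145 0.15 ] [0.004 0.004]
foot [[0.434 0.211 0.008]
 [0.461 0.062 0.008]
 [0.604 0.078 0.008]
 [0.578 0.217 0.008]]
[[380.4654007  239.18512726]
 [403.28201294 164.21626186]
 [471.7647171  185.05882263]
 [448.94810486 260.02768707]]
tray rim [[ 0.482 -0.099  0.02 ]
 [ 0.653 -0.156  0.02 ]
 [ 0.602 -0.31   0.02 ]
 [ 0.432 -0.251  0.02 ]] [ 0.542 -0.204  0.02 ] [0.1801974  0.16231477 0.17968769]
bottle cap,blow,petri [[0.43442089 0.30173084 0.122     ]] [[0.35150659 0.27407563 0.172     ]] [[ 0.61070991 -0.03658014  0.01      ]]
```

View pics/crop.png

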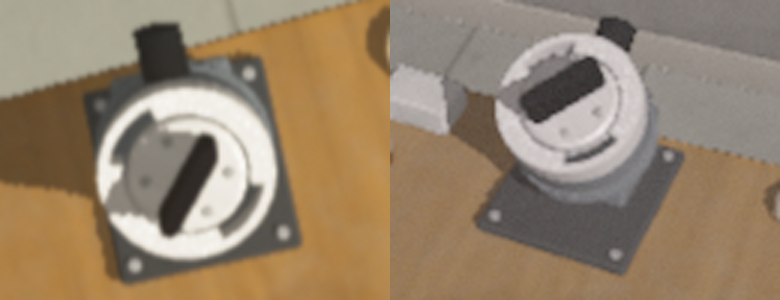

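The crops show the filter's yaw at about +12°, since the hose side points away and slightly left. The handle runs up-right in the top view, from (170,230) to (208,140) in crop pixels, with the lug gaps across it. Next I refine the foot fit and move to a wrist view along the axis.

```bash
cat > pre.py <<'E'
from h import *
import pickle
from cell import r
d=pickle.load(open("cap0.pkl","rb"));t=d["top"]
q=np.array([(125,280),(300,240),(260,55),(85,95)])/3+[210,170]
w=plane(t,q,.008);c=w.mean(0);print(w.round(3),c.round(3),np.linalg.norm(np.diff(w,axis=0),axis=1).round(3))
ex=w[3]-w[0]+w[2]-w[1];yaw=np.arctan2(ex[1],ex[0])
F=Rot.from_euler('z',yaw).as_matrix()
col=np.array([c[0],c[1],0])+F@[-.02,0,.135]
Rc0=F@Rot.from_euler('y',-25,degrees=True).as_matrix()  # z col leans to -x
z=Rc0[:,2];print("yaw",np.degrees(yaw),"col",col.round(3),"z",z.round(3))
# handle ends, plane through handle top
top=col+z*.044
o,dd=ray(t,np.array([(171,226),(206,142)])/3+[210,170])
e=o+dd*(((top-o)@z)/(dd@z))[:,None]
print("handle ends in collar0",((e-col)@Rc0).round(3))
v=(e[1]-e[0])@Rc0;a=np.arctan2(v[1],v[0]);print("handle ang",np.degrees(a))
# screen grasps
def tool(ang): # ang = tool x angle in collar0 frame; tool z=-z
    x=Rc0@[np.cos(ang),np.sin(ang),0]; zt=-z
    return Rot.from_matrix(np.c_[x,np.cross(zt,x),zt])
if __name__=="__main__":
  for k in(0,np.pi):
    for h in(.023+.12,.035,):
      for tn in np.radians([0,45,82,88]):
        j=r.solve_ik(list(col+z*h),list(tool(a+k+tn).as_euler('xyz')))
        print(k>0,h,round(np.degrees(tn)),None if j is None else np.round(j,2))
E
python3 pre.py
```

```text
[[0.433 0.191 0.008]
 [0.461 0.06  0.008]
 [0.603 0.088 0.008]
 [0.574 0.221 0.008]] [0.518 0.14  0.008] [0.135 0.145 0.136]
yaw 11.551632923929398 col [0.498 0.136 0.135] z [-0.414 -0.085  0.906]
handle ends in collar0 [[-0.021  0.017  0.044]
 [ 0.031 -0.018  0.044]]
handle ang -34.0996661448331
False 0.143 0 [ 0.06 -0.14 -0.57  0.71  0.06 -2.67]
False 0.143 45 [ 0.06 -0.14 -0.57  0.71  0.06  2.82]
False 0.143 82 [ 0.06 -0.14 -0.57  0.71  0.06  2.18]
False 0.143 88 [ 0.06 -0.14 -0.57  0.71  0.06  2.07]
False 0.035 0 [ 0.08  0.03 -0.71  0.4   0.05 -2.66]
False 0.035 45 [ 0.08  0.03 -0.71  0.4   0.05  2.84]
False 0.035 82 [ 0.08  0.03 -0.71  0.4   0.05  2.19]
False 0.035 88 [ 0.08  0.03 -0.71  0.4   0.05  2.09]
True 0.143 0 [ 0.06 -0.14 -0.57  0.71  0.06  0.47]
True 0.143 45 [ 0.06 -0.14 -0.57  0.71  0.06 -0.32]
True 0.143 82 [ 0.06 -0.14 -0.57  0.71  0.06 -0.96]
True 0.143 88 [ 0.06 -0.14 -0.57  0.71  0.06 -1.07]
True 0.035 0 [ 0.08  0.03 -0.71  0.4   0.05  0.48]
True 0.035 45 [ 0.08  0.03 -0.71  0.4   0.05 -0.3 ]
True 0.035 82 [ 0.08  0.03 -0.71  0.4   0.05 -0.95]
True 0.035 88 [ 0.08  0.03 -0.71  0.4   0.05 -1.05]
```

Run:
```python
from pre import *
r.move_ptp(list(col+z*.2),list(tool(a+np.pi).as_euler('xyz')))
c=r.capture("wrist");pickle.dump(c,open("w1.pkl","wb"));cv2.imwrite("pics/w1.png",c["frame"])
print(r.read_time_s(),np.round(c["world_from_camera"],3),c["camera_matrix"][0,0])
```

```text
[[0.433 0.191 0.008]
 [0.461 0.06  0.008]
 [0.603 0.088 0.008]
 [0.574 0.221 0.008]] [0.518 0.14  0.008] [0.135 0.145 0.136]
yaw 11.551632923929398 col [0.498 0.136 0.135] z [-0.414 -0.085  0.906]
handle ends in collar0 [[-0.021  0.017  0.044]
 [ 0.031 -0.018  0.044]]
handle ang -34.0996661448331
1.75 [[ 0.331  0.701  0.632  0.306]
 [ 0.914 -0.406 -0.028  0.137]
 [ 0.237  0.586 -0.775  0.398]
 [ 0.     0.     0.     1.   ]] 377.49551605705045
```

View pics/w1.png

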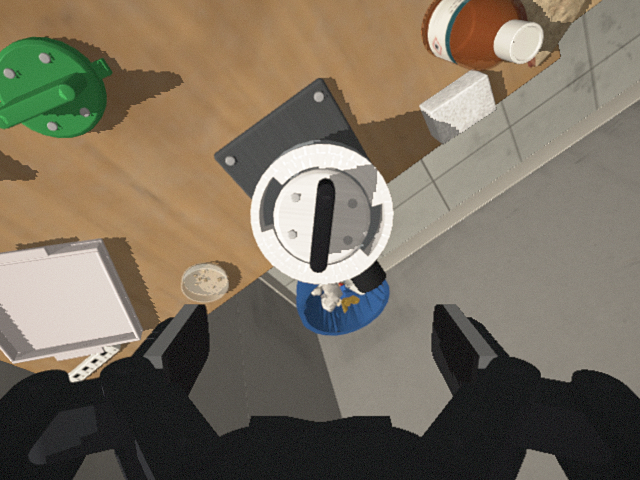

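The wrist view shows the collar centred near (321,213), the handle running from (325,183) to (318,268), and the foot's front edge from (216,155) to (322,80). I'll measure these by casting onto the collar plane.

```bash
cat > meas.py <<'E'
from pre import *
c=pickle.load(open("w1.pkl","rb"))
fp=plane(c,[(216,155),(322,80)],.008);v=fp[0]-fp[1];print("foot front",fp.round(3),np.linalg.norm(v).round(3),"yaw",np.degrees(np.arctan2(v[1],v[0])+np.pi/2))
def onp(px,h):
    o,dd=ray(c,px);return ((o+dd*(((col+z*h-o)@z)/(dd@z))[:,None])-col)@Rc0
g=cv2.cvtColor(c["frame"],cv2.COLOR_BGR2HSV)
roi=np.zeros(g.shape[:2],np.uint8);cv2.circle(roi,(321,213),82,255,-1)
m=((g[...,1]<40)&(g[...,2]>185)&(roi>0)).astype(np.uint8);m=cv2.morphologyEx(m,cv2.MORPH_OPEN,np.ones((5,5)))
k=max(cv2.findContours(m,0,2)[0],key=cv2.contourArea)
p=onp(cv2.convexHull(k).reshape(-1,2),0)
(cx,cy),R=cv2.minEnclosingCircle(p[:,:2].astype(np.float32));e=cv2.fitEllipse(cv2.convexHull(k));pe=onp([e[0]],0)[0]
from scipy.optimize import least_squares
s=least_squares(lambda q:np.hypot(p[:,0]-q[0],p[:,1]-q[1])-q[2],[cx,cy,R],loss='soft_l1',f_scale=.002).x
print("circle",cx,cy,R,"lsq",s.round(4),"ell",e,pe.round(4))
cv2.circle(roi,(321,213),82,0,-1);cv2.circle(roi,(321,225),48,255,-1)
m=((g[...,2]<70)&(roi>0)).astype(np.uint8)
k=max(cv2.findContours(m,0,2)[0],key=cv2.contourArea);rc=cv2.minAreaRect(k);b=cv2.boxPoints(rc);h=onp(b,.040)
print("handle px",rc);print(h.round(4),h.mean(0).round(4))
l=max((h[1]-h[0],h[2]-h[1]),key=np.linalg.norm);l=l*np.sign(l[0]);print("len",np.linalg.norm(h[1]-h[0]),np.linalg.norm(h[2]-h[1]),"ang",np.degrees(np.arctan2(l[1],l[0])))
E
python3 meas.py | tail -n +8
```

```text
handle ang -34.0996661448331
foot front [[0.457 0.063 0.008]
 [0.432 0.195 0.008]] 0.134 yaw 10.782270342442319
circle 0.0017763100331649184 0.0010565744014456868 0.06510081887245178 lsq [-0.0013  0.0025  0.0614] ell ((321.60931396484375, 214.6168212890625), (141.72491455078125, 143.12234497070312), 174.0105743408203) [-0.0035  0.004  -0.    ]
handle px ((322.2065124511719, 225.02401733398438), (17.879531860351562, 93.00128936767578), 6.632514476776123)
[[ 0.0203 -0.0251  0.04  ]
 [-0.0344  0.022   0.04  ]
 [-0.0258  0.032   0.04  ]
 [ 0.0295 -0.0145  0.04  ]] [-0.0026  0.0036  0.04  ]
len 0.07216390202102119 0.013074933026381646 ang -40.7643785590209
```

The measurements agree: the fit gives a 61.4 mm radius against 61, a 72×13 mm handle against 70×14, centre offset about (-2,+3) mm and handle angle -40.8°. I'll grip now.

```bash
cat > g.py <<'E'
from pre import *
ctr=col+Rc0@[-.0022,.0032,0]
A=np.radians(-40.8)+np.pi
def st(s): 
    p=(np.array(r.read_ee_pos())-ctr)@Rc0
    print(s,"t",round(r.read_time_s(),2),"p",p.round(4),"F",(np.array(r.read_contact_force())@Rc0).round(1),"T",np.round(r.read_torque(),2),"w",round(r.read_width(),4),"g",round(r.read_grasp_force(),1),"j6",round(r.read_qpos()[5],3))
E
python3 - <<'E' | tail -n +9
from g import *
o=list(tool(A).as_euler('xyz'))
r.move_ptp(list(ctr+z*.11),o);st("pre")
print(r.move_l(list(ctr+z*.035),vel=.1,until_force=8));st("at")
r.move_gripper(.0,grasp_force=80);st("grip")
E
```

```text
pre t 2.2 p [-1.000e-04  5.000e-04  1.102e-01] F [ 0.9 -0.5  1.1] T [-0.07  0.34 -0.03] w 0.0853 g 0.0 j6 0.596
False
at t 3.1 p [ 0.0005 -0.      0.0356] F [0.6 0.2 0. ] T [-0.09  0.33 -0.02] w 0.0853 g 0.0 j6 0.607
grip t 3.75 p [0.0001 0.     0.0351] F [0.6 0.1 2.2] T [-0.03  0.41  0.04] w 0.013 g 77.8 j6 0.607
```

```bash
python3 - <<'E' | tail -n +9
from g import *
print(r.move_l(list(ctr+z*(.035-.0092)),vel=.03,until_force=45));r.hold(.2);st("pressed")
q=np.array(r.read_qpos());print(q.round(3))
for dg in(6,14,25,38):
    t=q.copy();t[5]-=np.radians(dg);r.move_joints(list(t));st(dg)
    if np.linalg.norm(r.read_contact_force())>50: print("STOP");break
E
```

```text
False
pressed t 4.41 p [0.0001 0.     0.0255] F [-0.7 -0.6  6.1] T [-0.11  0.52  0.12] w 0.0132 g 78.5 j6 0.608
[ 0.087  0.046 -0.724  0.367  0.048  0.608]
6 t 4.66 p [ 0.0002 -0.      0.0252] F [-0.6 -0.2  7.3] T [-0.2   0.52  0.09] w 0.0131 g 78.6 j6 0.503
14 t 4.92 p [ 0.0002 -0.0001  0.0252] F [-1.2  0.2  7.3] T [-0.23  0.55  0.  ] w 0.0128 g 78.6 j6 0.363
25 t 5.22 p [ 0.0002 -0.0001  0.0252] F [-1.   0.9  7. ] T [-0.28  0.55  0.03] w 0.0129 g 78.6 j6 0.171
38 t 5.55 p [ 0.0002 -0.0001  0.0252] F [-1.2  0.3  6.4] T [-0.21  0.48  0.05] w 0.0127 g 78.6 j6 -0.056
```

It turns freely and the forces are low, so I continue to 82° and lift with a force guard.

```bash
python3 - <<'E' | tail -n +9
from g import *
q=np.array(r.read_qpos())
for j6 in(.608-np.radians(60),.608-np.radians(82)):
    t=q.copy();t[5]=j6;r.move_joints(list(t));st("turn")
r.hold(.15)
print(r.move_l(list(ctr+z*.055),vel=.05,until_force=20));st("lift1")
E
```

```text
turn t 6.01 p [ 0.0002 -0.0001  0.025 ] F [-1.  -0.4  6.1] T [-0.21  0.47 -0.  ] w 0.0127 g 78.7 j6 -0.44
turn t 6.47 p [ 0.0002 -0.0001  0.025 ] F [-1.3  0.5  6.3] T [-0.23  0.47  0.08] w 0.0133 g 78.7 j6 -0.824
False
lift1 t 7.36 p [-0.0002  0.      0.0549] F [-0.8 -0.1 -1.9] T [-0.16  0.58  0.04] w 0.0129 g 77.8 j6 -0.827
```

It came free cleanly. Carrying it to the tray, whose centre of about (0.542,-0.204) I got from its rim box and checked against the corners seen by eye.

```bash
python3 - <<'E' | tail -n +9
from g import *
print("tray corners check",plane(t,[(401,170),(470,188),(448,255),(384,235)],.02).mean(0).round(3))
r.move_l(list(ctr+z*.17),vel=.15);st("up")
q=np.array(r.read_qpos());best=None
for k in range(4):
    o=[np.pi,0,np.radians(-18.5+90*k)]
    j=r.solve_ik([.542,-.204,.20],o)
    if j is not None and r.solve_ik([.542,-.204,.05],o) is not None:
        print(k,np.round(j,2))
        if best is None or abs(j[5]-q[5])<best[0]: best=(abs(j[5]-q[5]),o)
o=best[1];r.move_ptp([.542,-.204,.20],o);st("over")
r.move_l([.542,-.204,.10],vel=.12);r.hold(.3)
for n in("scene","wrist"):
    c=r.capture(n);cv2.imwrite(f"pics/{n}2.png",c["frame"]);pickle.dump(c,open(n+"2.pkl","wb"))
a=cv2.resize(cv2.imread("pics/scene2.png")[160:400,240:500],None,fx=1.5,fy=1.5);b=cv2.resize(cv2.imread("pics/wrist2.png"),(400,300))
b=cv2.copyMakeBorder(b,0,60,0,0,0);cv2.imwrite("pics/both2.png",np.hstack([a,b]))
E
```

```text
tray corners check [ 0.542 -0.203  0.02 ]
up t 8.28 p [-0.0005  0.      0.1693] F [-0.8 -0.4 -2. ] T [-0.08  0.6  -0.06] w 0.0128 g 77.9 j6 -0.843
0 [-0.5   0.38 -0.03  1.16  0.    2.96]
1 [-0.5   0.38 -0.03  1.16  0.    1.39]
2 [-0.5   0.38 -0.03  1.16  0.   -0.18]
3 [-0.5   0.38 -0.03  1.16  0.   -1.75]
over t 9.62 p [ 0.0073 -0.3441  0.0699] F [-1.  -0.2 -2.1] T [ 0.05  0.   -0.03] w 0.0134 g 78.0 j6 -0.178
```

View pics/both2.png

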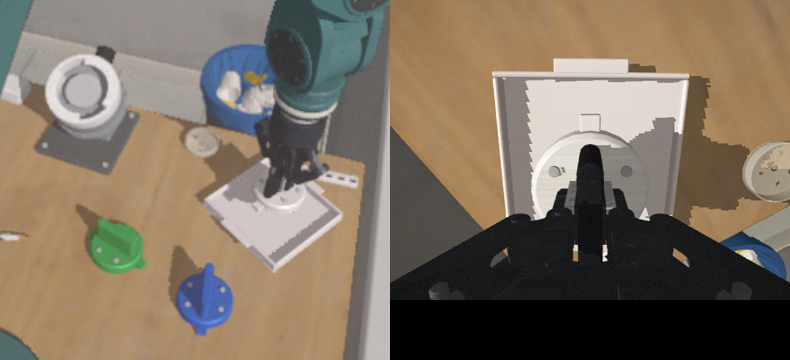

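The cover is held level over the tray, centred between its walls and square to them. I lower it gently with a force guard.

```bash
python3 - <<'E' | tail -n +9
from g import *
x,y=.542,-.204
r.move_l([x,y,.062],vel=.08)
hit=r.move_l([x,y,.046],vel=.015,until_force=5);print(hit,r.read_ee_pos());st("down")
r.move_gripper(.045);r.hold(.3);st("open")
r.move_l([x,y,.20],vel=.12);r.hold(.2);st("clear")
for n in("top","wrist"):
    c=r.capture(n);cv2.imwrite(f"pics/{n}3.png",c["frame"]);pickle.dump(c,open(n+"3.pkl","wb"))
a=cv2.resize(cv2.imread("pics/top3.png")[140:320,160:480],None,fx=1.2,fy=1.2);b=cv2.resize(cv2.imread("pics/wrist3.png"),(400,300))
a=cv2.copyMakeBorder(a,0,300-a.shape[0],0,0,0);cv2.imwrite("pics/both3.png",np.hstack([a,b]))
E
```

```text
True [ 0.54198871 -0.20391958  0.05307943]
down t 12.3 p [-0.0552 -0.3449 -0.0636] F [2.6 1.3 8. ] T [0.03 0.33 0.04] w 0.0128 g 79.4 j6 -0.178
open t 13.01 p [-0.0557 -0.3447 -0.0639] F [ 1.  -0.2 -0.9] T [-0.05  0.01 -0.09] w 0.0447 g 0.0 j6 -0.178
clear t 14.58 p [ 0.0066 -0.3449  0.0692] F [ 0.2 -0.   0. ] T [0.02 0.   0.01] w 0.0452 g 0.0 j6 -0.178
```

View pics/both3.png

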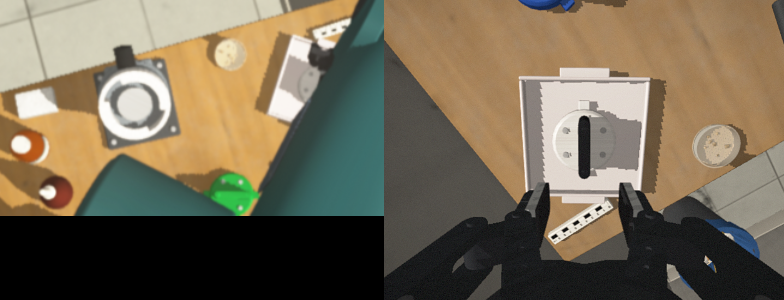

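The cover lies flat and centred in the tray with its handle up. It touched down at the expected 0.053 m, the gripper is clear and the bystanders are in place.

```bash
python3 -c "
from cell import r
print(r.hand_in())"
```

```text
the job is handed in; nothing more can be done
None
```

I pressed the cover in, turned it 82° anticlockwise, lifted it off and laid it flat, handle up, in the tray; the bystanders look undisturbed, and the job was handed in at about 15 s, with no verdict returned.

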